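# Clear the jammed chute and reload the blank magazine

## Robot

A 7-joint arm with a two-finger parallel gripper is mounted at the origin on the work surface. World frame = base frame: x ahead of the robot, y to its left, z up, the work surface at z = 0. Lengths are in m, angles in rad, forces in N, time in s.
With the tool pointing down it reaches from about 0.425 to 0.975 m from the base axis. Payload 16.7 kg.
Tool frame: the origin (TCP) lies midway between the tips of the shut fingers; the grasp point (between the pads) lies 19 mm behind it; z points along the fingers, y is the line along which they close (so a half turn about z gives the same grasp; the last joint's range is limited). The gripper opens to 85 mm and grips with 20 to 120 N. Pads are 22 mm wide; open, the fingers measure 114 mm over their backs; the gripper's body (76 mm by 85 mm) begins 54 mm behind the grasp point. The pads swing forward as they close: fully open they stand 13 mm farther back than shut.
Start: joints at [1.032, 0.426, 0.074, 1.606, -0.034, 1.111, -0.067], TCP at [0.256, -0.625, 0.231] pointing down, gripper open.
Joint ranges: [-2.85, 2.85], [-0.5, 2.14], [-1.23, 1.37], [0.21, 2.46], [-1.02, 4.16], [0.16, 2.05], [-2.73, 2.73]. Speed limits (rad/s): [1.89, 1.89, 2.39, 2.39, 3.01, 3.01, 3.01].

## Interface

Orientations are given as a unit quaternion [w, x, y, z].
In Python, from workcell import env, hand, viewer, sign_off gives the robot as it stands. Calls block until the motion is done:
- env.move_to(position, orientation): joint-space move of the TCP to a pose.
- env.move_straight(position, orientation=None, max_speed=0.15, contact_N=None): straight line of the TCP; orientation=None keeps the orientation; max_speed is the mean speed in m/s. With contact_N (N) it stops when the force on the tool has changed by that much, and returns True; else False.
- env.move_joints(angles): joint-space move.
- hand.gripper_to(opening): finger opening in m; the grip force is fixed at half the most; returns when the fingers have stopped.
- env.sleep(seconds).
- env.inverse_kinematics(position, orientation): joint angles nearest the present ones, or None.
- env.get_state(): the state.
- viewer.grab_frame(name): name is "scene" or "top" or "wrist"; returns the picture (420x560x3 uint8, red, green, blue); there is no depth.
- viewer.get_calibration(name): a dict with "intrinsics" (3x3 intrinsics, pixels), "R" (3x3) and "t" (3): a world point X has camera coordinates R X + t; the wrist camera has in their place "hand_eye" (4x4, takes a point from camera to tool coordinates, whose origin is the TCP and whose axes are the flange's). Camera axes: x right, y down, z forward; pixel columns grow to the right and rows downward; lengths in m; the calibration is good to about 2 mm. A picture is of the moment at which its call begins: read the wrist's pose just before it. get_calibration takes no time and is no camera call.
A pose or a line that the arm cannot do raises env.PlanningError and nothing moves.
- sign_off(): hands the job in; it is judged then, once.
The state is a dict: "time_s": time; "joint_pos": joint angles; "joint_velocities": joint speeds; "effort": joint torques, N m; "eef_pos": TCP position; "tool_rot": TCP orientation; "wrist_force": force on the tool from outside, world axes, zero at the start; "wrist_torque": the same for the moment, N m; "finger_gap": finger opening in m; "finger_force": force on a finger pad.
Only numpy, scipy, OpenCV 4.12 (cv2) and the standard library are available. Lean on these libraries where they do the work, as an engineer would, in place of code of your own. Each camera call takes 0.05 s, during which the arm holds its last target. There are 200 camera calls.

## Task

The orange acrylic blank has jammed in the low end of the feed chute: push it back up the slope until it is clear of the yellow cover lips, lift it out and lay it flat in the green scrap tray. Then reload the spring magazine with every blue blank on the bench, pressing each one down against the spring until the two red catches snap over it, and leave the other things on the bench where they are.

Things in the scene. Friction and masses are not known exactly. Their poses are not given: they have to be found in the camera images.
- jam: Orange acrylic blank jammed in the chute: an oblong plate with half-round ends, 130 mm long (x), 50 mm wide (y), 12 mm thick (z), about 90 g. Origin: centre of its underside. At the start it lies on the chute floor, its long axis along the chute, its lower end 2 to 17 mm up from the chute's low mouth, wholly or partly under the yellow lips.
- chute: Fixed feed chute on a grey stand, sloping 12 degrees. Origin: middle of its floor at the low open mouth, 75 mm over the table; x points up the slope, y across, z square to the floor (the frame is tilted). Its first 70 mm is a channel 55 mm wide with side rails and two yellow lips (14.5 to 18.5 mm above the floor) over the blank's edges, leaving a 37 mm slot open on top.
- lip_end (a point): Point on the chute floor, on its middle line, 70 mm from the mouth, where lips and rails end. From the mouth to 19 mm beyond here the floor has a 36 mm wide gap along its middle, open below and at the mouth: a finger can stand in it and push the blank's lower end. A blank whose lower end has passed here is free; some 5 mm more is safe.
- roller (a joint): Sprung black rubber roller in the chute's +y rail, centred 60 mm up from the mouth; value: how far it is pressed outward, m (about 0.004 with the blank beside it, 0 when clear). It pinches the blank with about 5 N; sliding the blank up takes some 3 to 8 N.
- spine (a point): Point on the chute floor 160 mm from the mouth. From 89 mm up the floor is a spine 30 mm wide without rails: a blank overhangs it on both sides and can be pinched across its width, with nothing under the overhang for 25 mm or more. A freed blank rests here without sliding. A stop 242 mm from the mouth, 30 mm high, closes the top.
- tray: Fixed green open scrap tray, 200 x 120 mm (x, y) outside and 40 mm high, walls and floor about 4 mm. Origin: centre of its underside.
- tray_in (a point): Centre of the scrap tray's inner floor; axes as the tray's.
- magazine: Fixed spring magazine: an open-topped well on a grey base 210 x 100 mm, 130 mm high. Origin: centre of the base's underside, x along the well's length, z up. Blanks go in flat, lengthwise along x, onto the black follower. Both long sides are open for the fingers, 72 mm wide about the middle in x.
- well (a point): On the magazine's vertical axis, 90 mm above the table, level with the undersides of the two red catches; axes as the magazine's. A latched top blank has its underside 12 mm below here; each further blank lowers the others by 12 mm. A blank laid in but not yet pressed rests on the catches' ramps, underside about 4 to 17 mm above here.
- catch_tip (a point): Lower edge of the nose of the +x catch (another faces it at -x). Each nose reaches 6 mm over a blank's end; its ramp starts 4 mm above here and rises steeply outward to 22 mm. Pushing a blank down at its middle (about 5 to 12 N) spreads the sprung catches; once its top is 1 mm or more below here they snap over it and the spring lifts it against them.
- guide_top (a point): Top of one of the four upright guides (36 to 52 mm either way in x, inner faces 54 mm apart in y, flared outward at the top), 38 mm above well.
- follower (a joint): Spring follower of the magazine: how far it is pressed down, m. 0 when empty, about 0.010 with one blank latched and 0.012 more for each further one; stop at 0.062. Spring 7 N at 0 plus 80 N/m.
- blank1: Blue acrylic blank, an oblong plate with half-round ends, 130 mm long (its x axis), 50 mm wide (y), 12 mm thick (z), about 90 g. Origin: centre of its underside. At the start flat on the table. Three or four of the blue blanks are present.
- blank2: Blue acrylic blank, an oblong plate with half-round ends, 130 mm long (its x axis), 50 mm wide (y), 12 mm thick (z), about 90 g. Origin: centre of its underside. At the start flat on the table. Three or four of the blue blanks are present.
- blank3: Blue acrylic blank, an oblong plate with half-round ends, 130 mm long (its x axis), 50 mm wide (y), 12 mm thick (z), about 90 g. Origin: centre of its underside. At the start flat on the table. Three or four of the blue blanks are present.
- blank4: Blue acrylic blank, an oblong plate with half-round ends, 130 mm long (its x axis), 50 mm wide (y), 12 mm thick (z), about 90 g. Origin: centre of its underside. At the start flat on the table. Three or four of the blue blanks are present.
- mug: Bystander, black mug, 76 mm wide, 90 mm high; origin centre of underside.
- tape: Bystander, cardboard-coloured roll of tape lying flat, 100 mm across, 24 mm high; origin centre of underside.
- driver: Bystander, screwdriver lying on the table; origin in its middle.
- polish: Bystander, white bottle 56 mm across, 140 mm high; origin centre of underside.
- letter: Bystander, clear acrylic letter lying flat, 100 x 72 x 8 mm; origin on its underside at the middle of its long bar.
- rule: Bystander, short steel rule lying flat, 120 x 18 x 6 mm; origin centre of underside.
- jar: Bystander, small jar with red cap, 60 mm across, 70 mm high; origin centre of underside.
Things that resemble listed ones, but are neither listed nor needed, are in the scene too. What is shaped like the blank1 but black, purple or turquoise is not meant.

How it is judged:
By the outcome, as a careful person would: the job done as asked, in the order asked, and still so for the second after the job is handed in, with the robot touching nothing.
Of blank1, blank2, blank3, blank4 only 3 to 4 are there at a start; the rules pass over those that are not, and their reading is None.
At some moment in a run one of blank1, blank2, blank3, blank4 may be knocked a few centimetres aside while the robot is not near it.
Once in a run the grip may slacken for a moment while it holds something.
It also fails if it takes over 210 s, if anything falls off the work surface, if the arm or the gripper's body presses on something with over 40 N, if the wrist force passes 120 N, or if a joint passes its speed limit or range.

## Working session

There is one attempt and no reset: what is moved stays moved. The work goes in short steps, each a Python script; the robot and the scene stay as the last script left them, time stands still between calls to the robot, and variables do not carry over. Pictures are saved under pics/ and viewed, at most 14 in all, crops included, and the job is handed in when it is done.

```bash
ls; mkdir -p pics; python3 - <<'E'
from workcell import env, hand, viewer
import cv2
for n in("scene","top"):
    f=viewer.grab_frame(n); cv2.imwrite(f"pics/{n}0.png",cv2.cvtColor(f,cv2.COLOR_RGB2BGR))
    c=viewer.get_calibration(n); print(n,c)
print(viewer.get_calibration("wrist")); s=env.get_state(); print(s)
E
```

```text
pics
scene {'intrinsics': array([[433.74952865,   0.        , 282.30241102],
       [  0.        , 433.74952865, 215.87030738],
       [  0.        ,   0.        ,   1.        ]]), 'R': array([[-0.86157254,  0.50763199, -0.00158493],
       [ 0.41615049,  0.70451175, -0.57487561],
       [-0.29070865, -0.49595661, -0.81823928]]), 't': array([ 0.44958722, -0.14145111,  1.36442254])}
top {'intrinsics': array([[418.77252859,   0.        , 278.24981168],
       [  0.        , 418.77252859, 210.72755791],
       [  0.        ,   0.        ,   1.        ]]), 'R': array([[-0.00157458, -0.99968142,  0.02519083],
       [-0.98886891, -0.00219137, -0.14877323],
       [ 0.14878103, -0.02514468, -0.98855043]]), 't': array([-0.047046  ,  0.52387114,  1.16662016])}
{'intrinsics': array([[308.79243655,   0.        , 277.28091963],
       [  0.        , 308.79243655, 203.23933058],
       [  0.        ,   0.        ,   1.        ]]), 'hand_eye': array([[-8.15966367e-04, -9.51676311e-01, -3.07101830e-01,
         7.84065474e-02],
       [ 9.99999663e-01, -7.47519901e-04, -3.40503051e-04,
         2.
[... 262 characters left out ...]
 1.6065471 , -0.03410597,
        1.11080671, -0.06712381]), 'joint_velocities': array([-7.98190231e-04, -1.12362876e-03, -8.53750175e-05, -1.82698893e-03,
        3.69659698e-04,  2.02054348e-05, -1.00848848e-03]), 'effort': array([ 8.02939438e-03, -9.51526165e+01,  3.77126858e+00, -4.64400101e+01,
        1.97140285e-02,  6.40970335e-03,  7.34679338e-05]), 'eef_pos': array([ 0.2557165 , -0.62428438,  0.23068183]), 'tool_rot': array([-5.62648319e-04,  9.81168709e-01,  1.93151816e-01, -1.54869488e-04]), 'wrist_force': array([0.25552362, 0.36453595, 0.06952044]), 'wrist_torque': array([-2.32279115e-02, -5.33167553e-02,  9.90986084e-06]), 'finger_force': 0.0, 'finger_gap': 0.08567351202902658}
```

View pics/top0.png

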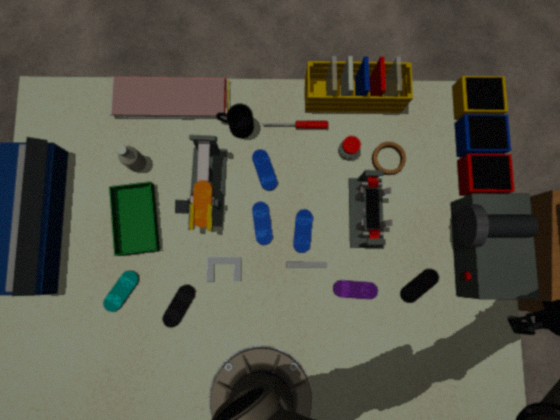

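View pics/scene0.png

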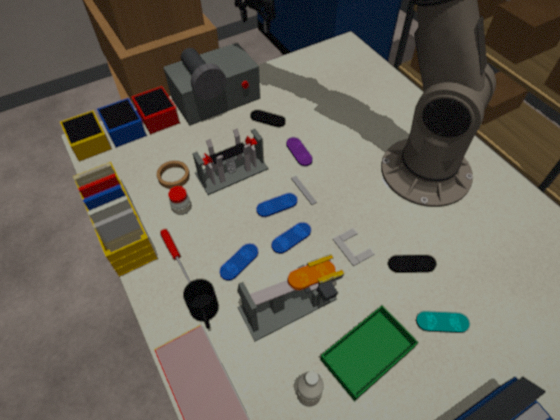

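The top view shows the chute at col 205, rows 135–230, with its mouth nearest the robot. The jam is at (202,205), the tray at (135,218) and the magazine at (372,210). There are three blue blanks, at (265,170), (262,223) and (303,231). The scene view agrees and shows no fourth blank.

```bash
cat > h.py <<'E'
import numpy as np, cv2
from scipy.spatial.transform import Rotation as R
from workcell import env, hand, viewer, sign_off
def quat(Rm): return np.roll(R.from_matrix(Rm).as_quat(),1)
def rot(q): return R.from_quat(np.roll(q,-1)).as_matrix()
def tool(ydir, z=(0,0,-1)):
    "tool orientation: fingers close along ydir (half turn chosen nearest the base-outward camera), z along fingers"
    z=np.array(z,float); z/=np.linalg.norm(z); y=np.array(ydir,float); y-=z*(y@z); y/=np.linalg.norm(y)
    return np.c_[np.cross(y,z),y,z]
def grab(n,save=None):
    s=env.get_state(); c=viewer.get_calibration(n); f=viewer.grab_frame(n)
    if n=="wrist":
        T=np.eye(4); T[:3,:3]=rot(s["tool_rot"]); T[:3,3]=s["eef_pos"]; T=T@c["hand_eye"]
        A,o=T[:3,:3],T[:3,3]
    else: A=c["R"].T; o=-A@c["t"]
    if save: cv2.imwrite(f"pics/{save}.png",cv2.cvtColor(f,cv2.COLOR_RGB2BGR))
    return f,(np.linalg.inv(c["intrinsics"]),A,o)
def ray(cam,p,h,n=(0,0,1)):
    "pixels p (N,2) onto the plane n.X=h"
    Ki,A,o=cam; n=np.array(n,float); d=np.c_[np.atleast_2d(p),np.ones(len(np.atleast_2d(p)))]@Ki.T@A.T
    return o+d*((h-n@o)/(d@n))[:,None]
def pix(cam,X):
    Ki,A,o=cam; v=(np.atleast_2d(X)-o)@A@np.linalg.inv(Ki).T; return v[:,:2]/v[:,2:]
RNG=dict(blue=((104,110,60),(125,255,255)),orange=((5,150,90),(19,255,255)),yellow=((21,130,90),(33,255,255)),green=((45,110,30),(80,255,255)),red=((0,150,60),(3,255,255)))
def blobs(f,col,amin=60):
    m=cv2.inRange(cv2.cvtColor(f,cv2.COLOR_RGB2HSV),*map(np.array,RNG[col]))
    m=cv2.morphologyEx(m,cv2.MORPH_CLOSE,np.ones((3,3)))
    cs=cv2.findContours(m,cv2.RETR_EXTERNAL,cv2.CHAIN_APPROX_NONE)[0]
    return sorted([c[:,0].astype(float) for c in cs if cv2.contourArea(c)>amin],key=lambda c:-len(c))
def rect(P):
    "min-area rectangle of world points: centre, length, width, long-axis angle"
    (x,y),(w,h),a=cv2.minAreaRect((P[:,:2]*1000).astype(np.float32))
    if w<h: w,h,a=h,w,a+90
    a=(a+90)%180-90
    return np.round([x/1000,y/1000,w/1000,h/1000,np.deg2rad(a)],4)
E
python3 - <<'E'
from h import *
f,cam=grab("top")
for col,z in(("blue",.012),("orange",.1),("yellow",.1),("green",.04),("red",.1)):
    for c in blobs(f,col,25): print(col,c.mean(0).round(),rect(ray(cam,c,z)))
print(ray(cam,[[372,247],[372,172],[350,210]],0.01).round(3))
E
```

```text
blue [  6. 217.] [0.5108 0.7426 0.4449 0.0614 0.0247]
blue [488. 138.] [ 0.7731 -0.6901  0.1364  0.1121 -1.5648]
blue [303. 231.] [ 0.4689 -0.1189  0.1253  0.0489 -0.1079]
blue [262. 223.] [4.922e-01 2.000e-04 1.256e-01 4.800e-02 1.304e-01]
blue [264. 170.] [ 0.6529 -0.0061  0.1277  0.0479  0.3357]
blue [366.  73.] [ 0.9651 -0.323   0.1096  0.0141  0.0055]
orange [555. 244.] [ 0.4242 -0.8088  0.3     0.0191 -0.1098]
orange [201. 203.] [0.5335 0.1629 0.1275 0.0492 0.0222]
orange [398. 162.] [ 0.6579 -0.3771  0.0841  0.0393 -0.4709]
orange [380. 152.] [ 0.6792 -0.3357  0.083   0.0376 -0.5163]
yellow [398.  87.] [ 0.8996 -0.3661  0.1349  0.1114  1.5512]
yellow [316.  79.] [ 0.8989 -0.1637  0.1115  0.0688  0.0331]
yellow [484.  93.] [ 0.861  -0.6427  0.1293  0.1071  1.5555]
yellow [351.  93.] [ 0.8691 -0.2513  0.069   0.0486 -1.5613]
yellow [192. 216.] [0.5001 0.1877 0.0714 0.0189 0.03  ]
yellow [209. 217.] [ 0.4973  0.1431  0.0714  0.0134 -0.0232]
green [133. 219.] [0.502  0.3669 0.1995 0.1201 0.1327]
red [491. 173.] [ 0.6252 -0.641   0.1295  0.1068 -1.5674]
red [382.  73.] [ 0.9193 -0.3472  0.1048  0.0151  0.0033]
red [311. 124.] [ 0.7617 -0.1399  0.0882  0.0207 -1.5633]
red [351. 145.] [ 0.7032 -0.2515  0.0497  0.0475 -0.5886]
red [372. 182.] [ 0.5976 -0.3088  0.0285  0.0256 -1.567 ]
red [374. 234.] [ 0.4526 -0.3066  0.028   0.0246 -1.5702]
red [468. 276.] [ 0.3388 -0.5583  0.0193  0.0109 -0.069 ]
[[ 0.421 -0.322  0.01 ]
 [ 0.647 -0.33   0.01 ]
 [ 0.531 -0.261  0.01 ]]
```

```bash
python3 - <<'E'
from h import *
q=quat(tool((0,-1,0)))
for nm,p in(("mag",(.53,-.31,.24)),("chu",(.53,.165,.24))):
    env.move_to(p,q); env.sleep(.3); f,cam=grab("wrist",nm)
    print(nm,env.get_state()["eef_pos"].round(4),env.get_state()["time_s"])
    for col,z in((("red",.11),("blue",.012)) if nm=="mag" else (("yellow",.1),("orange",.1),("blue",.012),("green",.04))):
        for c in blobs(f,col,150): print(col,c.mean(0).round(),rect(ray(cam,c,z)))
E
```

```text
mag [ 0.5298 -0.3104  0.24  ] 2.0417
red [543.  80.] [ 0.6224 -0.524   0.0893  0.0372  0.2717]
red [277. 114.] [ 0.5991 -0.31    0.0253  0.0248 -0.0016]
red [276. 260.] [ 0.4607 -0.3098  0.0276  0.0248 -0.0148]
blue [ 30. 197.] [ 0.4937 -0.001   0.1282  0.0504  0.1466]
blue [15. 70.] [ 0.6429 -0.0281  0.102   0.0475 -0.2708]
blue [129. 214.] [ 0.4712 -0.1208  0.1284  0.0496 -0.0996]
blue [549.   6.] [ 0.7043 -0.5962  0.019   0.0119 -1.565 ]
chu [0.5301 0.1647 0.24  ] 4.125
yellow [249. 221.] [ 0.5001  0.1915  0.0647  0.0123 -0.0144]
yellow [300. 235.] [ 0.4835  0.1419  0.036   0.0128 -0.0728]
orange [279. 180.] [ 0.5387  0.1633  0.1219  0.0564 -0.1709]
blue [431.  57.] [ 0.6529 -0.0053  0.1274  0.0536  0.3322]
blue [410. 196.] [ 0.4868 -0.0012  0.114   0.0488  0.1256]
blue [500. 215.] [ 0.4709 -0.12    0.1285  0.0518 -0.1276]
green [101. 162.] [0.5096 0.3675 0.1881 0.1177 0.139 ]
```

View pics/mag.png

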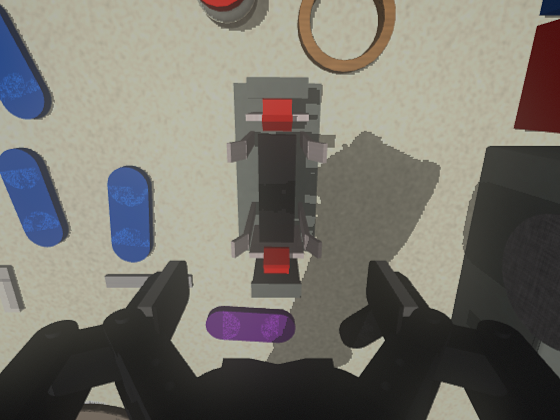

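View pics/chu.png

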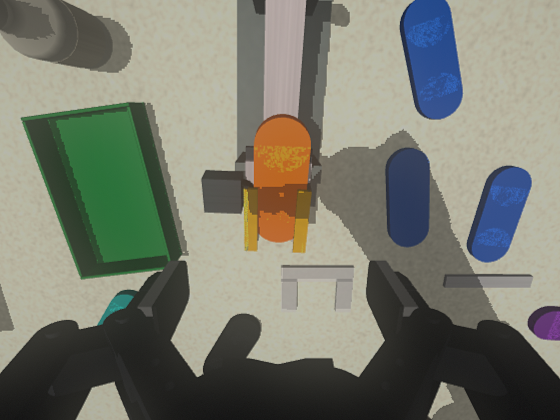

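The magazine view shows the catches at (277,114) and (276,260), with guides around (237,150), (317,148), (240,244) and (313,244). The chute view shows the lips at cols 244–257 and 294–310, rows 190–252. The jam runs from row 115 to 242, and the spine is at cols 265–305.

```bash
python3 - <<'E'
from h import *
RNG["yellow"]=((20,120,40),(34,255,255)); RNG["orange"]=((3,140,40),(19,255,255))
f,cam=grab("wrist")
roi=f.copy(); roi[:,:225]=0; roi[:,330:]=0
for c in blobs(roi,"yellow",80):
    lo=c[c[:,1]>=c[:,1].max()-1]; hi=c[c[:,1]<=c[:,1].min()+1]
    print("lip lo",lo.mean(0),np.ptp(lo[:,0]),ray(cam,lo.mean(0),.0931)[0].round(4),"hi",hi.mean(0),ray(cam,hi.mean(0),.1076)[0].round(4))
    for r in (200,220,240): 
        k=c[abs(c[:,1]-r)<1][:,0]
        if len(k): print(r,k.min(),k.max())
for c in blobs(roi,"orange",80):
    lo=c[c[:,1].argmax()];hi=c[c[:,1].argmin()]; print("orange",lo,hi,ray(cam,lo,.0885)[0].round(4),ray(cam,hi,.116)[0].round(4))
    k=c[abs(c[:,1]-140)<1][:,0]; print(k.min(),k.max(),ray(cam,[[k.min(),140],[k.max(),140]],.112).round(4))
# spine: pale
g=cv2.cvtColor(f,cv2.COLOR_RGB2HSV)
for r in(20,60,100): print(r,f[r,250:325:3].sum(1)//3)
m=cv2.imread("pics/mag.png")
E
```

```text
lip lo [251.41666667 249.75      ] 10.0 [0.4645 0.1915 0.0931] hi [247.77777778 188.66666667] [0.5339 0.1918 0.1076]
200 244.0 256.0
220 244.0 257.0
240 245.0 256.0
lip lo [298.5        250.85714286] 11.0 [0.4632 0.1427 0.0931] hi [302.58333333 190.33333333] [0.5323 0.1412 0.1076]
200 297.0 309.0
220 296.0 307.0
240 294.0 305.0
orange [273. 241.] [279. 114.] [0.4723 0.1692 0.0885] [0.6003 0.1631 0.116 ]
255.0 310.0 [[0.5787 0.1838 0.112 ]
 [0.5786 0.1363 0.112 ]]
20 [108 108 107 105 106 148 167 167 168 168 168 168 172 173 168 168 165 167
 165  70  70  70  70  70  70]
60 [111 112 111 110 113 174 166 168 166 170 169 170 168 169 168 163 166 162
  73  74  74  75  74 110 109]
100 [114 114 113 112 110 170 163 162 165 166 172 164 170 163 164 163 161  75
  76  76  76 110 107 108 106]
```

```bash
python3 - <<'E'
from h import *
f,cam=grab("wrist","x")
n=np.array([-np.sin(np.deg2rad(12)),0,np.cos(np.deg2rad(12))]); m=np.array([.468,.167,.075])
g=f.sum(2)//3
for r in range(5,112,15):
    k=np.where((g[r,255:320]>140))[0]+255
    P=ray(cam,[[k.min()-.5,r],[k.max()+.5,r]],n@m,n); print(r,P.mean(0).round(4),(P[0]-P[1])[1].round(4))
RNG["orange"]=((3,140,40),(19,255,255))
c=blobs(f,"orange",80)
c=max(c,key=lambda c:-abs(c.mean(0)-[280,180]).sum())
for r in(120,130,140,150,160):
    k=c[abs(c[:,1]-r)<1][:,0]; P=ray(cam,[[k.min()-.5,r],[k.max()+.5,r]],n@m+.012,n); print(r,P.mean(0).round(4),(P[0]-P[1])[1].round(4))
cal=cv2.imread("pics/x.png")
f2,cam2=grab("top")
for c in blobs(f2,"yellow",25):
    if 180<c[:,0].mean()<220:
        P=ray(cam2,c,n@m+.0185,n); print(P.min(0).round(4),P.max(0).round(4))
E
```

```text
5 [0.6781 0.1584 0.1196] 0.0297
20 [0.6687 0.1587 0.1177] 0.0295
35 [0.6589 0.1593 0.1156] 0.0301
50 [0.6488 0.1596 0.1134] 0.03
65 [0.6381 0.1599 0.1112] 0.0299
80 [0.627  0.1603 0.1088] 0.0297
95 [0.6154 0.161  0.1063] 0.0304
110 [0.6032 0.1618 0.1037] 0.0294
120 [0.5954 0.1602 0.1143] 0.0286
130 [0.587  0.1602 0.1126] 0.0427
140 [0.5784 0.1601 0.1107] 0.0486
150 [0.5695 0.1605 0.1088] 0.0503
160 [0.5603 0.1609 0.1069] 0.0503
```

```bash
cat >> h.py <<'E'
# chute frame (measured): mouth, yaw -0.043, 12 deg slope
CM=np.array([.468,.1675,.075]); CR=(R.from_euler("z",-.043)*R.from_euler("y",-12,degrees=True)).as_matrix()
def ch(x,y,z): return CM+CR@np.array([x,y,z])
def st(tag=""):
    s=env.get_state(); print(tag,"t%.1f"%s["time_s"],s["eef_pos"].round(4),"F",s["wrist_force"].round(1),"gap %.4f"%s["finger_gap"],"ff %.1f"%s["finger_force"]); return s
def best(p,M):
    "of the two half-turned tool poses take the one nearest the present joints"
    j0=env.get_state()["joint_pos"]; o=[]
    for k in (np.diag([1,1,1]),np.diag([-1,-1,1])):
        q=quat(M@k); j=env.inverse_kinematics(p,q)
        if j is not None: o.append((np.abs(j-j0).max(),q))
    return min(o,key=lambda t:t[0])[1]
E
python3 - <<'E'
from h import *
hand.gripper_to(0)
M=tool(CR[:,0],-CR[:,2]); q=best(ch(-.04,0,.06),M)
env.move_to(ch(-.045,0,.06),q); env.move_straight(ch(-.045,0,-.007)); st("down")
c=env.move_straight(ch(.02,0,-.007),max_speed=.04,contact_N=2.5); s=st(c)
x0=(CR.T@(s["eef_pos"]-CM))[0]; print(x0)
if c and -.03<x0<.01:
    print(env.move_straight(ch(x0+.040,0,-.007),max_speed=.05,contact_N=25)); st()
    print(env.move_straight(ch(x0+.075,0,-.007),max_speed=.05,contact_N=25)); st()
    p=env.get_state()["eef_pos"]
    env.move_straight(p-CR[:,0]*.01); env.move_straight(p-CR[:,0]*.01+CR[:,2]*.10); st()
    env.move_to((.53,.165,.27),quat(tool((0,-1,0)))); f,cam=grab("wrist","push")
E
```

```text
down t6.7 [0.4258 0.1697 0.0591] F [-0.8 -0.7  0.2] gap -0.0000 ff 0.0
True t7.7 [0.4633 0.1676 0.0666] F [0.4 0.2 0.5] gap 0.0001 ff 0.0
-0.006380366753040993
False
 t8.6 [0.5024 0.1662 0.0753] F [ 0.1 -0.2  0.1] gap -0.0003 ff 0.1
False
 t9.5 [0.5364 0.1645 0.0824] F [-0.4 -0.9 -0. ] gap 0.0003 ff 0.0
 t10.5 [0.5057 0.1655 0.1774] F [-0.7 -0.  -0.4] gap -0.0002 ff 0.0
```

View pics/push.png

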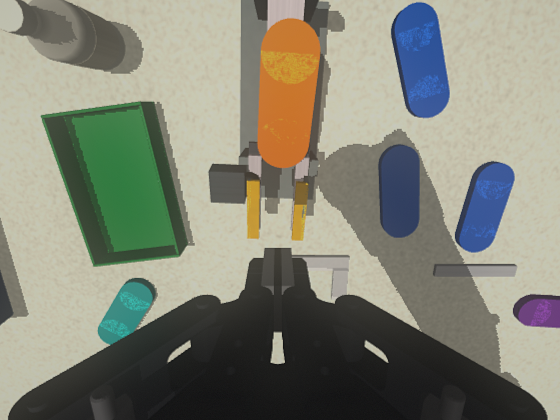

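The jam is clear of the lips: its lower end is at (283,168), above the lip ends at about row 180. The tray interior is empty.

```bash
python3 - <<'E'
from h import *
RNG["orange"]=((3,140,40),(19,255,255))
f,cam=grab("wrist")
c=min(blobs(f,"orange",300),key=lambda c:abs(c.mean(0)-[290,90]).sum())
P=ray(cam,c,CR[:,2]@CM+.012,CR[:,2]); L=(P-CM)@CR
r=rect(L); print("jam in chute",r)
RNG["green"]=((45,80,20),(85,255,255))
g=[rect(ray(cam,c,.04)) for c in blobs(f,"green",1500)]; print(g)
assert abs(r[2]-.13)<.006 and abs(r[3]-.05)<.006
x,y,a=r[0],r[1],r[4]
yd=CR@np.array([-np.sin(a),np.cos(a),0]); M=tool(yd,-CR[:,2])
hand.gripper_to(.07); q=best(ch(x,y,.06),M)
env.move_to(ch(x,y,.06),q); c=env.move_straight(ch(x,y,-.001),max_speed=.06,contact_N=8); st(c)
hand.gripper_to(.03); st("grip")
env.move_straight(ch(x,y,.0)+[0,0,.12],max_speed=.12); env.sleep(.2); st("lift")
grab("wrist","lift")
E
```

```text
jam in chute [ 0.1478 -0.0046  0.1291  0.0501 -0.0254]
[array([0.5044, 0.3674, 0.1981, 0.1194, 0.1305])]
False t14.2 [0.6126 0.1568 0.1052] F [0.2 0.6 0. ] gap 0.0702 ff 0.0
grip t14.6 [0.6125 0.1567 0.1055] F [-5.  -1.1  8.7] gap 0.0482 ff 61.3
lift t15.9 [0.612  0.1567 0.225 ] F [-0.1  0.1 -0.7] gap 0.0477 ff 61.9
```

View pics/lift.png

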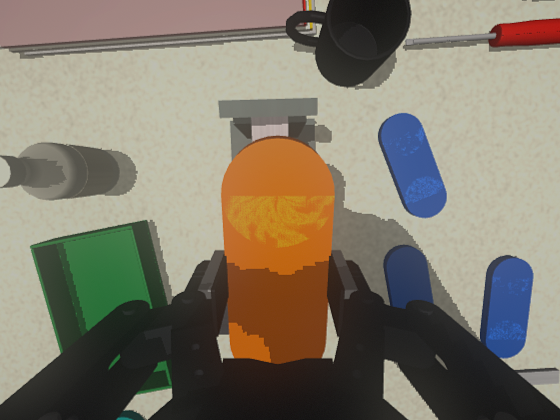

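The blank is held squarely between the pads, centred at about (277,250).

```bash
python3 - <<'E'
from h import *
T=np.array([.5035,.3672,0]); a=.131; M=tool((-np.sin(a),np.cos(a),0)); p=T+[0,0,.16]
q=best(p,M); env.move_to(p,q); s=st("above")
print(env.move_straight(T+[0,0,.045],max_speed=.12,contact_N=10)); print(env.move_straight(T+[0,0,.0045],max_speed=.04,contact_N=4)); st("floor")
hand.gripper_to(.066); env.move_straight(env.get_state()["eef_pos"]+[0,0,.12]); st("up")
env.move_to((.53,.1,.27),quat(tool((0,-1,0)))); f,cam=grab("wrist","tray")
RNG["orange"]=((3,140,40),(19,255,255))
for c in blobs(f,"orange",300): print("orange",c.mean(0),rect(ray(cam,c,.016)))
for c in blobs(f,"blue",300): print("blue",c.mean(0),rect(ray(cam,c,.012)))
E
```

```text
above t16.9 [0.5048 0.3656 0.1603] F [ 1.2 -0.7 -0.9] gap 0.0482 ff 61.9
False
False
floor t19.2 [0.5036 0.3673 0.0047] F [ 0.   0.1 -1.4] gap 0.0484 ff 61.9
up t20.5 [0.5033 0.3668 0.1238] F [-0.3  0.1 -0.3] gap 0.0660 ff 0.0
orange [ 77.89867841 182.44933921] [0.5047 0.3636 0.1291 0.0567 0.13  ]
blue [368.09961686  59.71264368] [ 0.654  -0.0068  0.1286  0.0502  0.3345]
blue [456.87684729 215.69458128] [ 0.4589 -0.1461  0.1276  0.0499 -0.0938]
blue [362.93442623 192.95628415] [ 0.4876 -0.0106  0.1089  0.0296  0.1353]
```

View pics/tray.png

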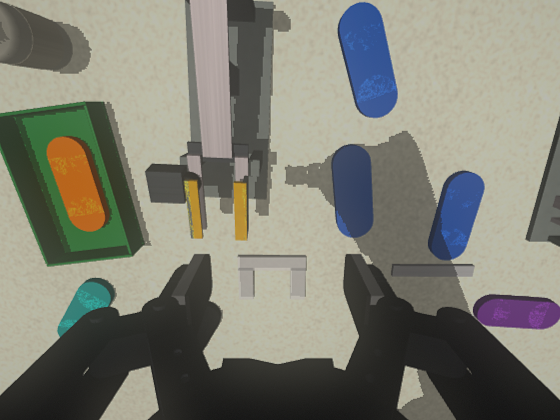

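The orange blank lies flat in the tray, at (77,182). One blue blank has been knocked, now at (457,215). The other two are at (353,190) and (368,60).

```bash
cat >> h.py <<'E'
RNG["blue"]=((104,100,30),(128,255,255))
MAG=np.array([.530,-.310,0])
def find_blue(near,r=.06):
    f,cam=grab("wrist")
    o=[rect(ray(cam,c,.012)) for c in blobs(f,"blue",300)]
    o=[b for b in o if np.hypot(*(b[:2]-near))<r]
    return o[0] if o else None
def pick(near):
    near=np.array(near); env.move_to((*near,.2),best((*near,.2),tool((0,-1,0)))); hand.gripper_to(.068)
    b=find_blue(near); print("blank",b)
    assert b is not None and abs(b[2]-.13)<.006 and abs(b[3]-.05)<.005
    x,y,a=b[0],b[1],b[4]; q=best((x,y,.1),tool((-np.sin(a),np.cos(a),0)))
    env.move_to((x,y,.06),q); c=env.move_straight((x,y,.001),max_speed=.08,contact_N=8); st(("touch",c))
    hand.gripper_to(.03); st("grip"); env.move_straight((x,y,.19),max_speed=.2); s=st("lifted")
    return s["finger_gap"]>.04
def over():
    p=MAG+[0,0,.19]; q=best(p,tool((0,1,0))); env.move_to(p,q); env.sleep(.2); return st("over mag")["finger_gap"]>.04
def lay():
    env.move_straight(MAG+[0,0,.135],max_speed=.12,contact_N=10)
    c=env.move_straight(MAG+[0,0,.096],max_speed=.04,contact_N=4); st(("laid",c))
def press():
    hand.gripper_to(.07); env.move_straight(MAG+[0,0,.17]); hand.gripper_to(0)
    env.move_straight(MAG+[0,0,.112],max_speed=.12,contact_N=15)
    c=env.move_straight(MAG+[0,0,.0855],max_speed=.04,contact_N=50); env.sleep(.2); st(("pressed",c))
    env.move_straight(MAG+[0,0,.18]); st("off")
E
python3 - <<'E'
from h import *
print(pick((.492,0))and over()); lay(); grab("wrist","laid1")
E
```

```text
blank [ 0.4936 -0.0009  0.1284  0.0495  0.1337]
('touch', False) t24.0 [ 0.4938 -0.0009  0.0013] F [0.6 0.6 0.3] gap 0.0680 ff 0.0
grip t24.4 [ 0.494  -0.0009  0.0019] F [-3.4  0.4 13.6] gap 0.0478 ff 60.0
lifted t25.5 [ 0.493 -0.001  0.189] F [ 0.2  0.6 -2. ] gap 0.0482 ff 61.8
over mag t26.8 [ 0.5305 -0.3086  0.1902] F [ 1.1  0.  -1.2] gap 0.0482 ff 61.8
True
('laid', True) t28.2 [ 0.5288 -0.3098  0.1009] F [-1.4  0.2 -0.6] gap 0.0482 ff 61.9
```

View pics/laid1.png

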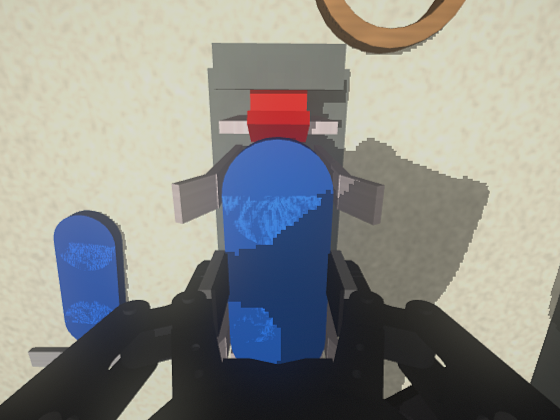

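The blank sits between the guides with its end at the red catch (278,140), resting on the ramps at about 10 mm above well. I'll press it now.

```bash
python3 - <<'E'
from h import *
press(); grab("wrist","pressed1")
E
```

```text
('pressed', False) t31.5 [ 0.531  -0.3104  0.086 ] F [ 1.7 -1.5  6.5] gap -0.0001 ff 3.4
off t32.3 [ 0.5295 -0.3097  0.1789] F [ 0.  -0.8 -0.1] gap -0.0000 ff 0.0
```

View pics/pressed1.png

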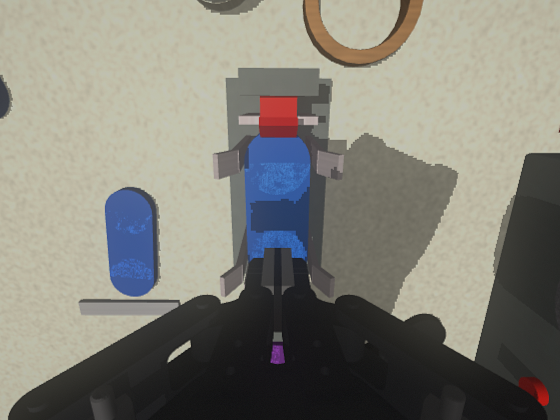

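The +x end of the blank tucks under the red nose at (278,137). The -x end is hidden by the gripper, so I'll check it from a shifted pose.

```bash
cat >> h.py <<'E'
def check():
    "seen extents of the top blank at the latched height: visible length 118 = under both noses"
    env.move_straight((.46,-.31,.22)); f,cam=grab("wrist")
    for c in blobs(f,"blue",300):
        b=rect(ray(cam,c,.09))
        if np.hypot(*(b[:2]-MAG[:2]))<.05: print("latched?",b)
    return f
E
python3 - <<'E'
from h import *
f=check(); cv2.imwrite("pics/chk1.png",cv2.cvtColor(f,cv2.COLOR_RGB2BGR))
E
```

```text
latched? [ 0.5252 -0.3096  0.1215  0.0502  0.0025]
```

View pics/chk1.png

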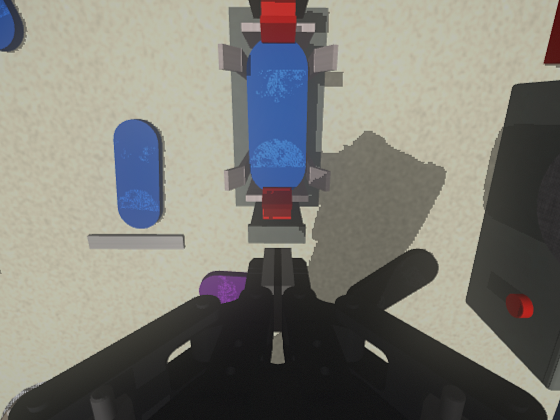

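Both red noses, at (278,35) and (277,195), cover the blank's ends, and its width at the latched height reads 50 mm, so it is latched. On to the next one.

```bash
python3 - <<'E'
from h import *
ok=pick((.459,-.146)) and over(); print(ok)
if ok: lay(); press(); check()
E
```

```text
blank [ 0.4583 -0.1468  0.1288  0.0494 -0.0994]
('touch', False) t36.0 [ 0.4586 -0.1469  0.0013] F [-0.6 -0.2 -0.6] gap 0.0680 ff 0.0
grip t36.4 [ 0.4587 -0.1469  0.0019] F [-3.9  1.7 13.3] gap 0.0479 ff 59.8
lifted t37.4 [ 0.4577 -0.1467  0.189 ] F [-1.1 -0.4 -1.8] gap 0.0477 ff 61.9
over mag t38.4 [ 0.53   -0.309   0.1899] F [-0.  -1.3 -1.5] gap 0.0479 ff 61.9
True
('laid', True) t39.6 [ 0.5286 -0.3098  0.1084] F [-3.5 -1.3  0.1] gap 0.0479 ff 62.0
('pressed', False) t42.9 [ 0.5313 -0.3104  0.0864] F [ 2.5 -0.1  7.6] gap 0.0001 ff 3.4
off t43.6 [ 0.5294 -0.3098  0.179 ] F [ 0.2  0.3 -0.4] gap 0.0002 ff 0.0
latched? [ 0.5261 -0.3097  0.1212  0.0503  0.0011]
```

Latched with the same signature. Third blank next.

```bash
python3 - <<'E'
from h import *
ok=pick((.653,-.006)) and over(); print(ok)
if ok:
    lay(); press(); f=check()
    cv2.imwrite("pics/chk3.png",cv2.cvtColor(f,cv2.COLOR_RGB2BGR))
    f,cam=grab("top","top3")
    for c in blobs(f,"blue",100): print("blue",c.mean(0).round(),rect(ray(cam,c,.012)))
E
```

```text
blank [ 0.6544 -0.0072  0.1288  0.0493  0.3304]
('touch', False) t47.9 [ 0.6547 -0.0072  0.0013] F [ 0.5  0.2 -0.7] gap 0.0681 ff 0.0
grip t48.2 [ 0.6549 -0.0072  0.002 ] F [-1.7  0.3  6. ] gap 0.0481 ff 61.9
lifted t49.3 [ 0.6537 -0.0073  0.1887] F [-0.8 -0.3 -2.3] gap 0.0479 ff 61.8
over mag t50.8 [ 0.5308 -0.3087  0.19  ] F [-0.2 -0.1 -1.6] gap 0.0482 ff 61.8
True
('laid', True) t52.0 [ 0.5296 -0.31    0.1095] F [-0.6 -0.4  4.6] gap 0.0481 ff 62.6
('pressed', False) t55.2 [ 0.5299 -0.3107  0.0863] F [-6.9  0.6 17. ] gap 0.0001 ff 9.3
off t56.0 [ 0.5295 -0.3098  0.1788] F [-0.6 -0.1 -0.6] gap -0.0003 ff 0.0
latched? [ 0.5315 -0.3105  0.1301  0.0522  0.0014]
blue [  6. 216.] [0.5109 0.741  0.4444 0.0702 0.0119]
blue [ 44. 219.] [ 0.5096  0.6312  0.4359  0.0228 -0.0017]
blue [483. 134.] [ 0.7667 -0.6756  0.1687  0.1307 -1.5624]
blue [372. 208.] [ 0.542  -0.3255  0.1415  0.0646 -0.0021]
blue [363.  76.] [ 0.9567 -0.3109  0.1272  0.0407 -0.0293]
```

View pics/chk3.png

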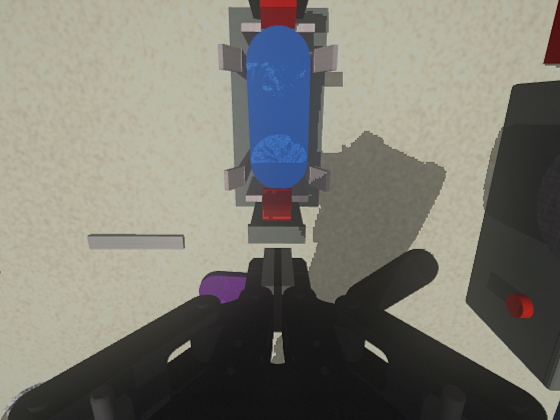

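The -x end is under its nose at (277,190), but the +x end at (278,26) still rides above the catch. I'll press again, towards +x.

```bash
python3 - <<'E'
from h import *
for dx,z in((.03,.084),(0,.0845)):
    env.move_straight(MAG+[dx,0,.16]); env.move_straight(MAG+[dx,0,.112],contact_N=15)
    c=env.move_straight(MAG+[dx,0,z],max_speed=.04,contact_N=50); env.sleep(.3); st(("pressed",c)); env.move_straight(MAG+[dx,0,.16])
env.move_straight(MAG+[0,0,.2]); f=check(); cv2.imwrite("pics/chk4.png",cv2.cvtColor(f,cv2.COLOR_RGB2BGR))
E
```

```text
('pressed', True) t59.0 [ 0.5601 -0.3107  0.0944] F [-9.4  4.3 29.3] gap 0.0002 ff 15.5
('pressed', False) t61.6 [ 0.5306 -0.3101  0.0846] F [0.9 0.2 6.6] gap -0.0000 ff 3.5
latched? [ 0.5262 -0.3108  0.1215  0.0504  0.0083]
```

View pics/chk4.png

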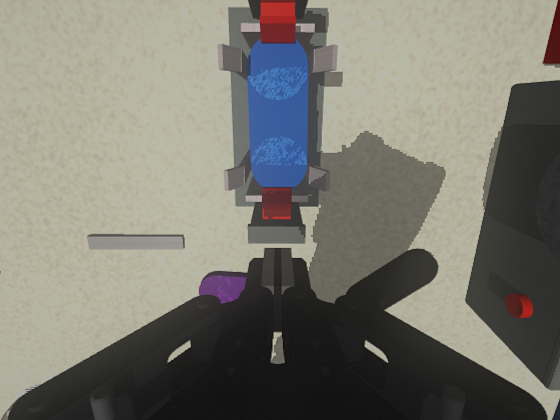

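Both noses now cover the top blank, at (278,38) and (277,190). I'll take a last overview of the bench before handing in.

```bash
python3 - <<'E'
from h import *
env.move_straight((.46,-.31,.3)); env.move_to((.256,-.625,.25),best((.256,-.625,.25),tool((0,-1,0)))); grab("top","final"); st()
E
```

```text
t65.5 [ 0.2578 -0.6241  0.2503] F [-0.7 -0.4 -0.2] gap 0.0000 ff 0.0
```

View pics/final.png

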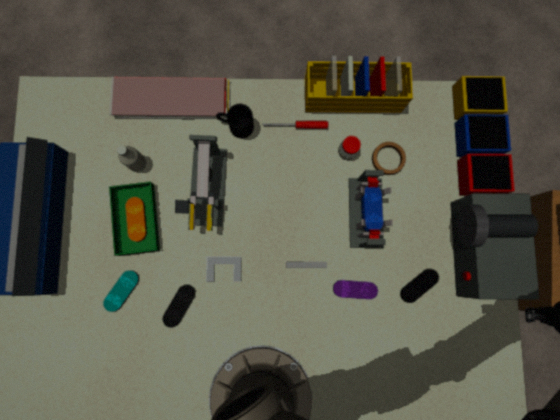

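The orange blank is in the tray at (136,218), and the blue blanks are latched in the magazine at (372,205). No blue blank is left on the bench, and the bystanders are where they were.

```bash
python3 -c "
from workcell import sign_off
print(sign_off())"
```

```text
the job is handed in; nothing more can be done
None
```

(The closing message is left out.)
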